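# Set the hot plate to the pink dot and start it

### The job

With a fingertip, push the hot plate's pointer clockwise through its clicks until it rests in the click at the pink dot; then press the green start button fully down and let it come back up. Push gently, do not grip or force the pointer, and leave the jug, the two mugs and the timer where they stand.

Things in the scene. Friction and masses are not known exactly. Their poses are not given: they have to be found in the camera images.
- hotplate: Countertop hot plate fixed to the table, steel housing 280 (x) by 420 (y) by 60 mm high; origin at the centre of its underside on the table, x away from the robot, y to its left. The jug's plate is on its left half (+y), the flat black control panel (top 61 mm above the table) on its right half.
- pointer: Rotary selector: grey round cap, 60 mm across, top 12 mm above this origin, with one upright white fin (red line on top). Origin on its vertical turning axis at panel height, 60 mm above the table, at x +35, y -108 mm in the hot plate's frame; its x axis is where the fin points. Fin: 12 mm thick, from 12 mm behind the axis to 50 mm ahead of it, top 44 mm above this origin.
- pointer_mark (a point): Point on the fin's line, 60 mm out from the turning axis, on the circle of dots, at panel height: it lies over the dot to which the selector is set. Beyond the cap's rim the fin's lower edge is 10 mm above the panel. Pushing the fin's side 40 mm from the axis takes about 3 to 6 N to pass a click; more than 25 N on the selector is too much.
- selector (a joint): Its angle in rad, growing clockwise seen from above. Ten sprung clicks 0 to 9, click n at n*pi/6, hard stops at 0 and 9. At click 0 the fin points 135 degrees left of the hot plate's x axis, at 9 135 degrees right, sweeping past the far side between. Pushed past half-way it snaps ahead into the next click; let go it settles in the nearest. It starts in one of clicks 0 to 2.
- pink_dot: Flat pink sticker, 15 mm across, on the panel, in place of one of the 9 mm white dots that mark the ten clicks on a circle of 60 mm radius round the selector's axis; it lies at one of clicks 4 to 8. Origin at its centre.
- start_top (a point): Centre of the top of the green round start button (28 mm across) at x -95, y -108 mm in the hot plate's frame, at the near edge of the panel. It is sprung, goes straight down 6 mm and is fully down at about 4 N.
- start (a joint): Travel of the start button in m: 0 up, 0.006 fully down.
- jug: Empty loose steel jug standing on the plate, 104 mm across, 130 mm high, handle on its own +y side; origin at the centre of its underside. Leave it.
- mug_a: Loose white mug on the table, 82 mm across, 95 mm high; origin at the centre of its underside. Leave it.
- mug_b: Loose white mug like the other one. Leave it.
- timer: Loose white countdown timer lying on the table, 50 by 75 by 22 mm; origin at the centre of its underside. Leave it.

How it is judged:
By the outcome, as a careful person would: the job done as asked, in the order asked, and still so for the second after the job is handed in, with the robot touching nothing.
It also fails if it takes over 64 s, if anything falls off the work surface, if the arm or the gripper's body presses on something with over 40 N, if the wrist force passes 120 N, or if a joint passes its speed limit or range.

### The arm

A 6-joint arm with a two-finger parallel gripper is mounted at the origin on the work surface. World frame = base frame: x ahead of the robot, y to its left, z up, the work surface at z = 0. Lengths are in m, angles in rad, forces in N, time in s.
With the tool pointing down it reaches from about 0.325 to 0.775 m from the base axis. Payload 9.3 kg.
Tool frame: the origin (TCP) lies midway between the tips of the shut fingers; the grasp point (between the pads) lies 19 mm behind it (grip_depth is the distance from the TCP to the grasp point, in m); z points along the fingers, x is the direction in which the jaws open and shut, and the axes are right-handed (so a half turn about z gives the same grasp; the last joint's range is limited). The gripper opens to 85 mm and grips with 20 to 120 N. Pads are 22 mm wide; open, the fingers measure 114 mm over their backs; the gripper's body (76 mm by 85 mm) begins 54 mm behind the grasp point. The pads swing forward as they close: fully open they stand 13 mm farther back than shut.
Start: joints at [-1.468, 0.259, 0.021, 1.334, 0, 1.418], TCP at [0.139, -0.532, 0.231] pointing down, gripper open.
Joint ranges: [-3.04, 3.04], [-0.91, 1.82], [-1.04, 1.36], [-1.92, 1.95], [-1.52, 1.45], [-3.14, 3.14]. Speed limits (rad/s): [2.22, 2.22, 2.79, 3.14, 3.14, 3.14].

### API

Orientations are given as [roll, pitch, yaw] about the fixed x, y, z axes, in that order (R = Rz(yaw) Ry(pitch) Rx(roll)).
In Python, from workcell import move_pose, move_linear, goto_joints, command_gripper, dwell, solve_ik, state, grab_frame, IKError, close_job, grip_depth gives the robot as it stands. The module is installed in compiled form; this text tells all that it offers. Calls block until the motion is done:
- move_pose(position, orientation): joint-space move of the TCP to a pose.
- move_linear(position, rot=None, vel=0.15, force_limit=None): straight line of the TCP; rot=None keeps the orientation; vel is the mean speed in m/s. With force_limit (N) it stops when the force on the tool has changed by that much, and returns True; else False.
- goto_joints(angles): joint-space move.
- command_gripper(opening, f_grip=None): finger opening in m; f_grip is the grip in N (None keeps the last); returns when the fingers have stopped.
- dwell(seconds).
- solve_ik(position, orientation): joint angles nearest the present ones, or None.
- state(): the state.
- grab_frame(name): name is "scene" or "top"; returns a dict with "image" (400x640x3 uint8, blue, green, red), "vertical_fov" (degrees; the focal length in pixels is half the picture's height over the tangent of half this angle, whatever the lens; pixels are square), "cx", "cy" (the principal point, pixels), "R" (3x3) and "t" (3): a world point X has camera coordinates R X + t. Camera axes: x right, y down, z forward; pixel columns grow to the right and rows downward; lengths in m; the calibration is good to about 2 mm. A picture is of the moment at which its call begins. There is no depth.
A pose or a line that the arm cannot do raises IKError and nothing moves.
- close_job(): hands the job in, once; it reports no verdict.
The state is a dict: "time": time; "joint_pos": joint angles; "joint_vel": joint speeds; "joint_torque": joint torques, N m; "tcp_pos": TCP position; "tool_rot": TCP orientation; "ft_force": force on the tool from outside, world axes, zero at the start; "torque": the same for the moment, N m; "width": finger opening in m.
Only numpy, scipy, OpenCV 4.12 (cv2) and the standard library are available. Lean on these libraries where they do the work, as an engineer would, in place of code of your own. Each camera call takes 0.05 s, during which the arm holds its last target. There are 200 camera calls.

## Working session

There is one attempt and no reset: what is moved stays moved. The work goes in short steps, each a Python script; the robot and the scene stay as the last script left them, time stands still between calls to the robot, and variables do not carry over. Pictures are saved under pics/ and viewed, about 8 in all and at most 12, crops included, and the job is handed in when it is done.

```bash
mkdir -p pics
python3 - <<'E'
from workcell import *
import cv2,numpy as np
for n in("top","scene"):
    f=grab_frame(n); cv2.imwrite(f"pics/{n}0.png",f["image"])
    print(n,f["vertical_fov"],f["cx"],f["cy"],np.round(f["R"],4).tolist(),np.round(f["t"],4).tolist(), [k for k in f])
s=state();print(s)
E
```

```text
top 54.1373926853616 322.0140466154818 196.43288613936832 [[-0.025, -0.9996, 0.015], [-0.9865, 0.0223, -0.1622], [0.1618, -0.0189, -0.9866]] [0.0357, 0.5965, 1.1399] ['image', 'vertical_fov', 'cx', 'cy', 'R', 't']
scene 57.68841097696293 319.64630224441663 203.71699385150401 [[-0.78, 0.6255, -0.0213], [0.4257, 0.5053, -0.7506], [-0.4587, -0.5945, -0.6604]] [0.4498, -0.2025, 1.3649] ['image', 'vertical_fov', 'cx', 'cy', 'R', 't']
{'time': 0.1, 'joint_pos': array([-1.46756617e+00,  2.59167895e-01,  2.08157513e-02,  1.33370438e+00,
        1.59703297e-06,  1.41822159e+00]), 'joint_vel': array([-8.21155283e-04, -7.02157620e-04,  2.25979192e-03,  1.35076946e-03,
       -5.27490588e-05, -9.69573180e-04]), 'joint_torque': array([ 4.67430669e-03, -5.56694376e+01,  3.45069087e+01,  1.16566237e-02,
       -1.68126380e-04,  8.35129640e-06]), 'tcp_pos': array([ 0.13914558, -0.53183907,  0.23070062]), 'tool_rot': array([-3.14139955e+00,  1.24531931e-03, -1.31499132e+00]), 'ft_force': array([-0.01846174,  0.79069481,  0.08940706]), 'torque': array([-0.06401526, -0.01959922,  0.00340121]), 'width': 0.0854428572728326}
```

View pics/top0.png

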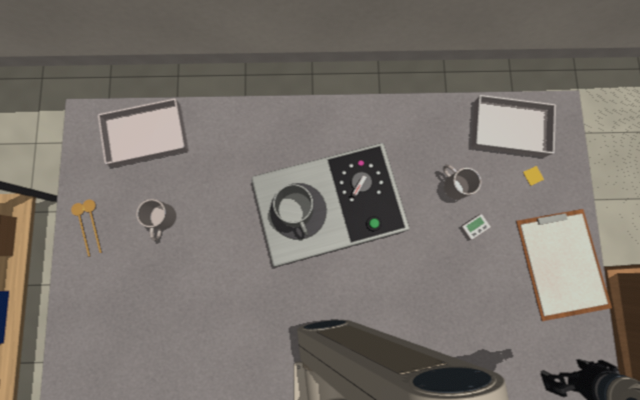

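View pics/scene0.png

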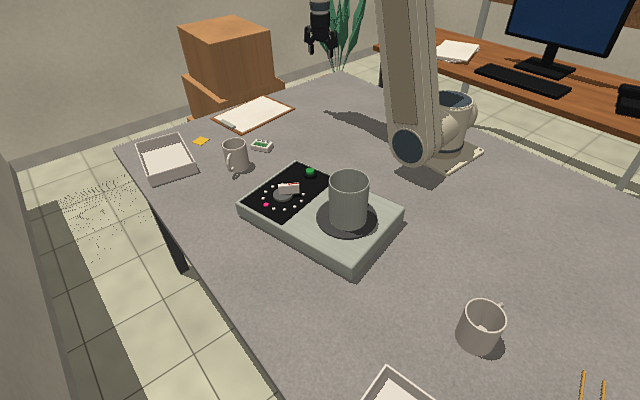

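The pictures show the hot plate turned by about +14°: the button is at about (374,224) in top, the selector axis at about (361,182) and the pink dot at about (361,163). The fin points near-left, towards roughly (354,195). Next I'll fit the pose from dot centroids in both cameras.

```bash
cat > vis.py <<'E'
from workcell import *
import cv2,numpy as np
from scipy.optimize import least_squares
from scipy.spatial import cKDTree
def cam(n):
    f=grab_frame(n); f["f"]=200/np.tan(np.radians(f["vertical_fov"]/2)); return f
def proj(f,P):
    c=np.atleast_2d(P)@np.array(f["R"]).T+f["t"]; return c[:,:2]/c[:,2:]*f["f"]+[f["cx"],f["cy"]]
def blobs(mask,amax=80):
    n,l,s,c=cv2.connectedComponentsWithStats(mask.astype(np.uint8))
    return [(c[i],s[i,4]) for i in range(1,n) if s[i,4]<amax]
def w(p,q):  # hot plate -> world
    q=np.atleast_2d(q).astype(float); c,s=np.cos(p[2]),np.sin(p[2])
    return np.c_[p[0]+c*q[:,0]-s*q[:,1],p[1]+s*q[:,0]+c*q[:,1],q[:,2]]
AX=np.array([.035,-.108]); A=np.radians(135-30*np.arange(10))
DOTS=np.c_[AX[0]+.06*np.cos(A),AX[1]+.06*np.sin(A),np.full(10,.061)]
E
python3 - <<'E'
from vis import *
F={n:cam(n) for n in("top","scene")}
# initial guess from top: button & axis rays at z
def ray(f,px,z):
    R=np.array(f["R"]);C=-R.T@f["t"];d=R.T@np.array([(px[0]-f["cx"])/f["f"],(px[1]-f["cy"])/f["f"],1]);return (C+d*(z-C[2])/d[2])[:2]
b=ray(F["top"],(374,224),.065);a=ray(F["top"],(361,182),.07)
yaw=np.arctan2(*(a-b)[::-1]); c,s=np.cos(yaw),np.sin(yaw)
p0=np.r_[a-np.array([[c,-s],[s,c]])@AX,yaw];print("guess",p0)
obs={}
for n,f in F.items():
    im=f["image"].astype(int);B,G,R=im[...,0],im[...,1],im[...,2]
    m=np.zeros(B.shape,np.uint8)
    q=proj(f,w(p0,[[.14,-.21,.061],[.14,-.01,.061],[-.14,-.01,.061],[-.14,-.21,.061]]))
    cv2.fillPoly(m,[q.astype(np.int32)],1)
    m=cv2.erode(m,np.ones((5,5)))>0
    gr=m&(G>R+40)&(G>B+20); pk=m&(R>G+50)&(B>G+25); wh=m&(im.min(2)>115)
    print(n,"green",blobs(gr,400),"pink",blobs(pk)); 
    obs[n]=np.array([x for x,_ in blobs(wh,25)]);print(np.round(obs[n],1).tolist())
    F[n]["g"]=max(blobs(gr,400),key=lambda t:t[1])[0]; 
    pkb=blobs(pk); F[n]["pk"]=max(pkb,key=lambda t:t[1])[0] if pkb else None
def res(p,cams):
    r=[]
    for n in cams:
        f=F[n];P=proj(f,w(p,DOTS)); d,i=cKDTree(np.vstack([obs[n],F[n]["pk"]])).query(P)
        r+=list(np.minimum(d,4)); r+=list(proj(f,w(p,[-.095,-.108,.068]))[0]-f["g"])
    return r
for cams in(["top"],["scene"],["top","scene"]):
    s=least_squares(res,p0,loss="soft_l1",diff_step=1e-4,x_scale=[.01,.01,.05]);p0_=s
E
echo
python3 - <<'E'
from vis import *
f=cam("top");g=cv2.resize(f["image"][130:260,300:430],None,fx=4.5,fy=4.5,interpolation=cv2.INTER_CUBIC);cv2.imwrite("pics/crop1.png",g)
E
```

```text
guess [ 0.57319386 -0.00098507  0.26191187]
top green [(array([374., 223.]), np.int32(69))] pink [(array([360.64285714, 162.64285714]), np.int32(28))]
[[348.5, 153.0], [352.0, 152.0], [341.0, 155.0], [344.5, 154.0], [334.0, 157.0], [337.0, 156.0], [350.9, 165.1], [370.5, 165.2], [343.9, 172.1], [378.0, 172.3], [341.0, 182.0], [380.7, 181.9], [344.0, 191.7], [378.3, 191.9], [351.2, 199.2], [399.0, 229.0], [402.0, 228.0], [392.0, 231.0], [395.5, 230.0], [385.0, 233.0], [388.5, 232.0]]
scene green [(array([309.46808511, 170.72340426]), np.int32(47))] pink [(array([265.4, 204. ]), np.int32(20))]
[[295.0, 182.0], [297.0, 182.0], [272.2, 185.8], [265.0, 191.5], [302.8, 193.4], [262.8, 197.4], [279.0, 199.0], [300.8, 200.4], [294.0, 206.0], [273.1, 208.3], [284.0, 209.0]]
Traceback (most recent call last):
TypeError: res() missing 1 required positional argument: 'cams'
```

View pics/crop1.png

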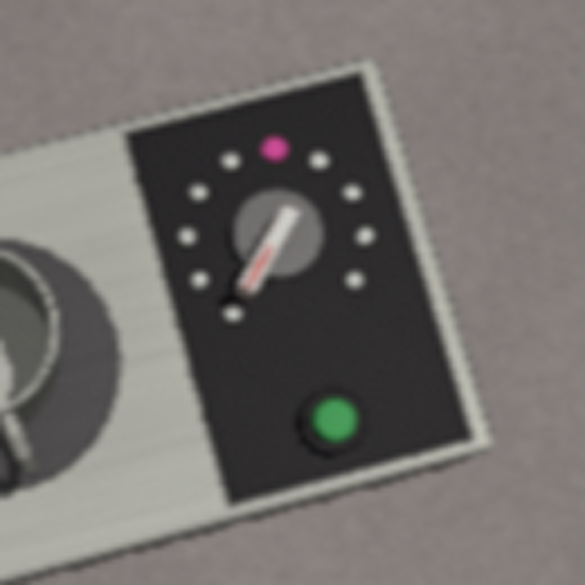

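The crop shows the fin (crop (245,290)→(290,210)) at dot 0, (233,313). Counting clockwise from there, pink at (274,149) is click 5. Finishing the fit.

```bash
cat >> vis.py <<'E'
O={"top":[[350.9,165.1],[360.64,162.64],[370.5,165.2],[343.9,172.1],[378,172.3],[341,182],[380.7,181.9],[344,191.7],[378.3,191.9],[351.2,199.2]],
"scene":[[272.2,185.8],[265,191.5],[302.8,193.4],[262.8,197.4],[265.4,204],[300.8,200.4],[294,206],[273.1,208.3],[284,209]]}
G={"top":(374,223),"scene":(309.47,170.72)}
E
python3 - <<'E'
from vis import *
F={n:cam(n) for n in O}
def res(p,cams):
    r=[]
    for n in cams:
        P=proj(F[n],w(p,DOTS)); o=np.array(O[n]); _,i=cKDTree(P).query(o)
        r+=list((P[i]-o).ravel())+list(proj(F[n],w(p,[-.095,-.108,.067]))[0]-G[n])
    return np.array(r)
for cams in(["top"],["scene"],["top","scene"]):
    s=least_squares(res,[.573,-.001,.262],args=(cams,),diff_step=1e-4,x_scale=[.01,.01,.05])
    print(cams,np.round(s.x,4),"rms px",np.sqrt(np.mean(s.fun**2)), np.round(s.fun[-2:],1))
p=s.x; np.save("p.npy",p)
print("axis",w(p,[[*AX,.06],[-.095,-.108,.067]]).round(4))
for n in F:
    P=proj(F[n],w(p,DOTS)); pk=O[n][1] if n=="top" else O[n][4]
    print(n,"pink click",np.argmin(np.linalg.norm(P-pk,axis=1)))
    for k in range(3):
        u=np.array([np.cos(A[k]),np.sin(A[k])])
        print(k,proj(F[n],w(p,[[*(AX-.012*u),.104],[*(AX+.05*u),.104]])).round(1).tolist())
# surrounding objects: rough
E
```

```text
['top'] [ 0.577  -0.0011  0.2427] rms px 0.16812923048976738 [-0.4  0.1]
['scene'] [ 0.5789 -0.0007  0.2515] rms px 0.5023775070979678 [-0.1  2. ]
['top', 'scene'] [ 0.5778 -0.0012  0.2454] rms px 0.47395168433843604 [0.3 1.8]
axis [[ 0.638  -0.0974  0.06  ]
 [ 0.5119 -0.129   0.067 ]]
top pink click 5
0 [[364.6, 175.2], [354.5, 193.3]]
1 [[366.2, 176.6], [348.0, 187.2]]
2 [[366.8, 178.6], [345.6, 178.7]]
scene pink click 5
0 [[277.6, 184.2], [298.7, 182.1]]
1 [[278.0, 182.9], [297.2, 187.6]]
2 [[279.4, 181.9], [291.3, 192.3]]
```

Both cameras agree: the selector is at click 0 and pink is click 5. I'll push with the side of the shut fingertips at about 40 mm radius, turning the tool with the fin, and go to just before click 4.

```bash
cat > push.py <<'E'
from vis import *
p=np.load("p.npy"); C=w(p,[*AX,.06])[0,:2]; Z=.085; RAD=.041
def pose(k,gap=0.,z=Z):   # shut fingers' side touching the fin's ccw side when fin is at click k
    a=p[2]+np.radians(135-30*k); u=np.array([np.cos(a),np.sin(a)]); n=np.array([-u[1],u[0]])
    return [*(C+RAD*u+(.017+gap)*n),z],[np.pi,0,a]
def sweep(k0,k1,step=.2):
    for k in np.linspace(k0,k1,int(round((k1-k0)/step))+1)[1:]:
        q,r=pose(k); hit=move_linear(q,r,vel=.025,force_limit=12); s=state()
        print(round(k,2),round(s["time"],1),s["ft_force"].round(1),"HIT" if hit else "")
        if hit: return False
    return True
E
python3 - <<'E'
from push import *
f=cam("top")
R=np.array(f["R"]);c0=-R.T@f["t"]
for px,z in(((292,203),.19),((303,236),.15),((313,205),.19)):
    d=R.T@np.array([(px[0]-f["cx"])/f["f"],(px[1]-f["cy"])/f["f"],1]);print("jug pt",(c0+d*(z-c0[2])/d[2]).round(3))
command_gripper(0.0)
q,r=pose(0,.009,.17); print(q,r); move_pose(q,r); print(state()["time"],state()["ft_force"],state()["width"])
q,r=pose(0,.009); print("down hit",move_linear(q,r,vel=.06,force_limit=8), state()["tcp_pos"])
print(state()["time"]); q,r=pose(0,.002); move_linear(q,r,vel=.03,force_limit=8)
sweep(0,1)
f=cam("top");g=cv2.resize(f["image"][130:260,300:430],None,fx=4.5,fy=4.5,interpolation=cv2.INTER_CUBIC)
h=cam("scene");g2=cv2.resize(h["image"][120:250,225:355] ,None,fx=3,fy=4.5,interpolation=cv2.INTER_CUBIC)
cv2.imwrite("pics/c2.png",cv2.resize(np.hstack([g,cv2.resize(g2,(585,585))]),(800,400)))
E
```

```text
jug pt [0.558 0.104 0.19 ]
jug pt [0.472 0.078 0.15 ]
jug pt [0.551 0.049 0.19 ]
[np.float64(0.5894917923088175), np.float64(-0.09865035843433811), 0.17] [3.141592653589793, 0, np.float64(2.6015668907977125)]
3.5083 [-0.03496538 -0.10392201 -0.96415697] -0.00018154171648360567
down hit False [ 0.58970223 -0.09870007  0.08538722]
5.075
0.2 5.9 [-1.8 -2.9  1.7] 
0.4 6.2 [-0.5 -0.8 -0.4] 
0.6 6.5 [0.1 0.5 0.5] 
0.8 6.9 [-0.4  0.7  1. ] 
1.0 7.2 [0.3 0.8 0.1]
```

View pics/c2.png

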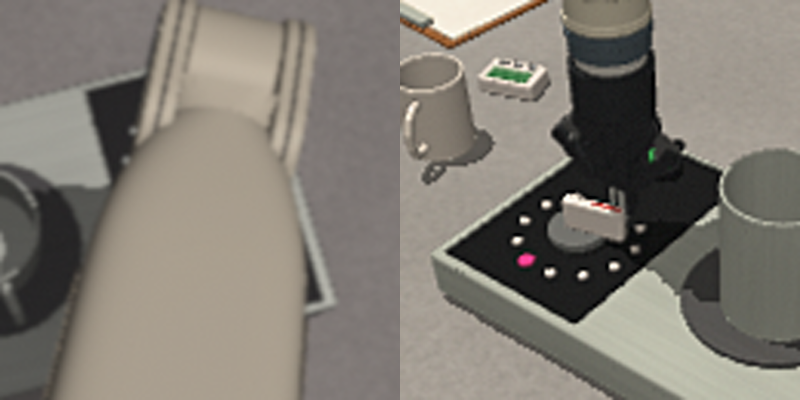

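Top is hidden by the arm. In the scene crop the fingertip is behind the white fin, which has moved on by about one click, with peak force about 3.5 N. I'll continue to 4.2.

Run:
```python
from push import *
sweep(1,4.2)
h=cam("scene");cv2.imwrite("pics/c3.png",cv2.resize(h["image"][120:250,205:355],None,fx=4,fy=4,interpolation=cv2.INTER_CUBIC))
```

```text
1.2 7.6 [-2.  -1.5 -1.1] 
1.4 8.0 [ 0.3 -0.7 -1.3] 
1.6 8.3 [-0.5  0.2  0.1] 
1.8 8.6 [ 0.1 -0.4  0. ] 
2.0 9.0 [-0.8 -0.  -0. ] 
2.2 9.3 [-3.5  0.   0.2] 
2.4 9.6 [-0.7  0.1  0.5] 
2.6 10.0 [ 0.1 -0.6 -0.1] 
2.8 10.3 [-1.1 -0.  -0. ] 
3.0 10.6 [ 0.4 -0.9 -0. ] 
3.2 11.0 [ 0.1  0.6 -0.1] 
3.4 11.3 [-2.3  1.  -0.8] 
3.6 11.6 [-0.3 -0.1 -0.7] 
3.8 12.0 [ 0.3  0.7 -0.7] 
4.0 12.3 [-0.2  0.5  0.3] 
4.2 12.6 [-3.9  4.  -0.7]
```

View pics/c3.png

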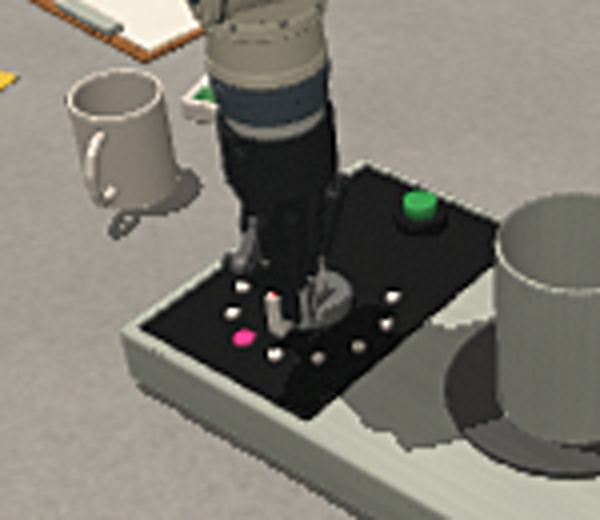

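The fin's end, about (275,330), is just past dot 4 at (274,354), with pink at (243,338) next. I'll finish the push, back off, lift and look.

Run:
```python
from push import *
sweep(4.2,4.6,.1)
q,r=pose(4.6,.012); move_linear(q,r,vel=.05)
q,r=pose(4.6,.012,.17); move_linear(q,r,vel=.1)
b=w(p,[-.095,-.108,0])[0,:2]; yb=r[2]
move_linear([*b,.13],r,vel=.1); print(state()["time"],state()["tcp_pos"])
h=cam("scene");cv2.imwrite("pics/c4.png",cv2.resize(h["image"][120:250,205:355],None,fx=4,fy=4,interpolation=cv2.INTER_CUBIC))
```

```text
4.3 12.9 [-0.  -0.  -0.7] 
4.4 13.2 [-1.3  1.1 -0.1] 
4.5 13.4 [-0.3  0.3  0.6] 
4.6 13.7 [0.1 0.3 0.8] 
17.025 [ 0.51225873 -0.12891148  0.13000966]
```

View pics/c4.png

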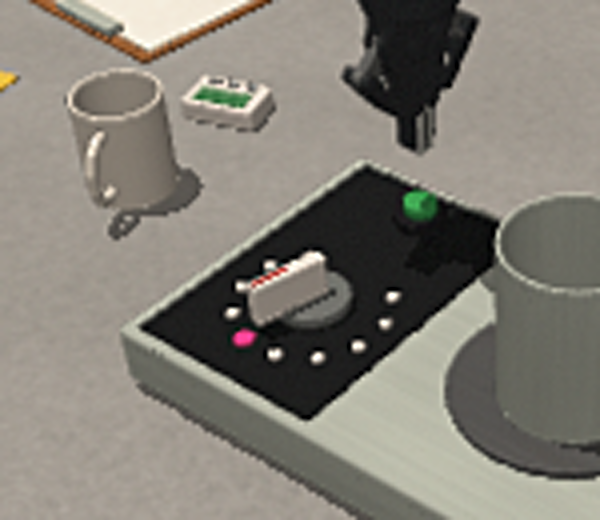

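The fin is lined up with the pink dot at (243,338), and no load is left on it. Now I'll check that numerically and press the button.

Run:
```python
from push import *
h=cam("scene")
for k in(4,5,6):
    u=np.array([np.cos(A[k]),np.sin(A[k])]); P=proj(h,w(p,[[*(AX-.012*u),.104],[*(AX+.05*u),.104],[*(AX+.05*u),.070]]))
    print(k,((P-[205,120])*4).round().tolist())
b=state()["tcp_pos"][:2]
move_linear([*b,.085],vel=.06)
for z in np.arange(.082,.056,-.001):
    hit=move_linear([*b,z],vel=.015,force_limit=9); s=state()
    print(round(z,4),s["tcp_pos"][2].round(4),s["ft_force"].round(1),hit)
    if hit or s["ft_force"][2]>9: break
dwell(.3); print(state()["ft_force"].round(1),state()["tcp_pos"].round(4))
move_linear([*b,.13],vel=.05); move_linear([b[0]-.06,b[1]-.12,.2],vel=.15); dwell(.3)
print(state()["time"],state()["ft_force"].round(1))
h=cam("scene");t=cam("top")
cv2.imwrite("pics/c5.png",np.hstack([cv2.resize(x,(390,390),interpolation=cv2.INTER_CUBIC) for x in(h["image"][120:250,215:345],t["image"][130:260,300:430])]))
```

```text
4 [[314.0, 246.0], [275.0, 296.0], [280.0, 332.0]]
5 [[320.0, 249.0], [248.0, 283.0], [254.0, 319.0]]
6 [[323.0, 254.0], [238.0, 262.0], [244.0, 298.0]]
0.082 0.0821 [-0.5  0.1 -0.2] False
0.081 0.0811 [1.1 0.4 1.8] False
0.08 0.08 [-0.   0.3  2.3] False
0.079 0.079 [ 0.3 -0.2  2.6] False
0.078 0.078 [ 0.6 -0.2  2.3] False
0.077 0.077 [0.9 1.  3.7] False
0.076 0.0761 [ 0.1 -0.   4.4] False
0.075 0.0759 [-2.4  1.3 13.4] False
[-1.6  0.5 12.9] [ 0.5123 -0.1289  0.0759]
23.1333 [ 0.7 -0.2  0.7]
```

View pics/c5.png

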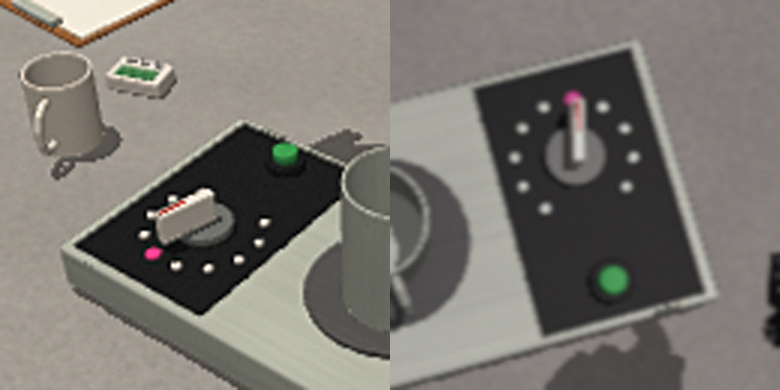

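Both views show the fin on the pink dot and the button back up. The button travelled from about z 0.082 to a hard stop at 0.0759, which is roughly 6 mm. Handing in.

```bash
python3 -c "
from workcell import *
print(close_job())"
```

```text
the job is handed in; nothing more can be done
None
```

The pointer now rests at the pink dot, the start button has been pressed fully and released, and the job is handed in at about 23 s of the 64 s allowed.

- **Pointer:** I pushed the fin clockwise with the side of the shut fingertips from click 0 to click 5, where the pink dot is. The highest force I read was about 5.6 N. Afterwards its outline in the scene picture matched the prediction for click 5, and the last top view shows it on the pink dot.
- **Start button:** It went down about 6 mm, from z ≈ 0.082 to 0.076 m, and stopped hard at about 13 N. The last pictures show it back up.
- **Other objects:** The final pictures show the jug, one mug and the timer where they stood. The other mug was not in those last crops, but the arm never went near it.
- **Disagreement:** The button top was about 15 mm higher than the 67 mm I had assumed. That explains a 2-pixel mismatch in the scene-camera fit and caused no problem, because I felt for the button by force.

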